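# Close the tile jig to the gauge mark

### The arm

A 6-joint arm with a two-finger parallel gripper is mounted at the origin on the work surface. World frame = base frame: x ahead of the robot, y to its left, z up, the work surface at z = 0. Lengths are in m, angles in rad, forces in N, time in s.
With the tool pointing down it reaches from about 0.325 to 0.775 m from the base axis. Payload 5.5 kg.
Tool frame: the origin (TCP) lies midway between the tips of the shut fingers; the grasp point (between the pads) lies 19 mm behind it; z points along the fingers, y is the line along which they close (so a half turn about z gives the same grasp; the last joint's range is limited). The gripper opens to 88 mm and grips with 3 to 60 N. Pads are 20 mm wide; open, the fingers measure 115 mm over their backs; the gripper's body (75 mm by 178 mm) begins 61 mm behind the grasp point.
Start: joints at [1.057, 0.091, 1.231, -0, 1.82, -0.057], TCP at [0.265, 0.538, 0.223] pointing down, gripper open.
Joint ranges: [-2.87, 2.87], [-0.86, 2.18], [0.17, 2.46], [-1.51, 4.65], [0.06, 2.69], [-2.65, 2.65]. Speed limits (rad/s): [2.57, 2.57, 3.01, 3.14, 3.14, 3.14].

### API

Orientations are given as a unit quaternion [x, y, z, w].
In Python, from station import telemetry, viewer, order gives the robot as it stands.
- The arm moves only by the shell command python3 -m pendant 'ROWS' [FORCE]. ROWS is JSON, a list of rows, each an object of numbers: "fingers": the finger opening in m, from 0 to 0.0878; "dx", "dy", "dz": the shift along the tool's x, y, z in m; "wx", "wy", "wz": the turn, a rotation vector about the tool's x, y, z in rad. A call has 1 to 10 rows; each row shifts and turns the commanded pose from where the row before left it, along the tool's axes as they then stand; what a row does not reach is not made up. A row lasts 1/12 s, in which the tool goes at most 41.7 mm and 7.16 degrees, less where a joint would pass 70% of its speed; a pose out of reach is approached as far as the arm can. A call with a gripper value outside its range is refused whole. The fingers move at their own pace and stop on an object; FORCE is the grip in N (left out, the last holds). Time passes only in rows, so rows that do not move let the fingers close. It gives the time, the measured TCP pose, the force, the opening and the grip force at its end, in the units of the state.
- telemetry.sense(): the state, without advancing time (a new reading comes with each control period).
- viewer.grab_frame(name): name is "scene" or "top" or "wrist"; returns a dict with "pixels" (420x560x3 uint8, red, green, blue), "fx", "fy", "cx", "cy" (pixels), "world_from_camera" (4x4, takes a point from camera to world coordinates); the wrist camera has in their place "T_tool_cam" (4x4, takes a point from camera to tool coordinates, whose origin is the TCP and whose axes are the flange's). Camera axes: x right, y up, looking along -z (the intrinsics and any distortion apply to the point x, -y, -z); pixel columns grow to the right and rows downward; lengths in m; the calibration is good to about 2 mm. A picture is of the moment at which its call begins: read the wrist's pose just before it. There is no depth.
- order.hand_in(): hands the job in; it is judged then, once.
The state is a dict: "clock": time; "joint_positions": joint angles; "qvel": joint speeds; "effort": joint torques, N m; "position": TCP position; "tcp_rot": TCP orientation; "contact_force": force on the tool from outside, world axes, zero at the start; "moment": the same for the moment, N m; "width": opening from 0.0 (shut) to 1.0 (fully open); "grip_force": force on a finger pad.
Only numpy, scipy, OpenCV 4.12 (cv2) and the standard library are available. Lean on these libraries where they do the work, as an engineer would, in place of code of your own. Each camera call takes 0.05 s, during which the arm holds its last target. There are 200 camera calls.

### The job

Roll the knurled brass wheel of the blue tile jig under a fingertip, stroke by stroke in the direction of the white arrows, until the sliding fence has closed in so far that its yellow pointer stands opposite the red gauge mark on the scale. Move the fence only by the wheel, never touching the fence itself, pinch or lift nothing, leave the tile and everything else on the table where it is, and finish with the hand clear.

Things in the scene. Friction and masses are not known exactly. Their poses are not given: they have to be found in the camera images.
- jig: Tile jig screwed to the table: blue plate 15 mm thick, x -65 to +95, y -172 to +148 mm in its frame. Origin on the table; z up, +y from wheel to fixed fence. Fixed aluminium fence 16 mm thick at y = +128, top 45 mm above the table. Grey wheel housing 58 x 100 mm, top at 58 mm, centred at y = -107, white arrows on it point to +y. White scale, ticks 10 mm apart, along the +x edge.
- wheel_top (a point): Top of the wheel, at x = 0, y = -107, z = 77 mm in the jig's frame; fixed to the jig, does not turn. The brass wheel (24 ribs, 4 mm wide, 2 mm proud, every sixth dark) has a level axle along the jig's x, 32 mm below this point; radius 32 mm over the ribs, width 26 mm. It stands 19 mm above its housing and is the jig's highest part.
- wheel (a joint): Turn of the wheel, rad, 0 at the start, range -0.3 to 7.5. Grows as the wheel's top is rolled to the jig's +y (along the arrows); each rad moves the fence 10 mm to +y, so 32 mm of rim travel gives 10 mm of fence. Rolling back reopens it. Takes about 1.3 N along the rim; stays where it is left.
- fence: Sliding aluminium fence, 110 (x) x 14 (y) x 30 mm, its top 45 mm above the table, parallel to the fixed fence; the wheel drives it along the jig's y. Origin in the middle of its thickness, 15 mm above the table; it starts at y = -37 mm of the jig. Must not be touched.
- pointer (a point): Tip of the yellow pointer (3 mm wide blade) at the +x end of the sliding fence, on the blade's centre line, 26 mm above the table. It moves with the fence.
- mark: Red gauge mark on the scale: bar 22 mm along x, 6 mm wide (y), 6 mm high, with a 14 mm wide red tab at its +x end. Origin at the bar's centre, 17 mm above the table; axes as the jig's. It lies just beyond the pointer's tip, 22 to 55 mm to +y of where the pointer starts. The setting is right when pointer and origin have the same y in the jig's frame.
- tile: Loose white ceramic tile 70 x 70 x 8 mm lying on the jig's bed next to the fixed fence; it stays clear of the sliding fence when set to the mark. Origin: centre of underside. Leave alone.
- stamp_a: Loose wooden stamp block 45 x 45 x 40 mm with red rubber underneath, on the robot's side of the jig. Origin: centre of underside. Leave alone.
- stamp_b: Loose wooden stamp block 35 x 70 x 32 mm, off to the robot's right. Origin: centre of underside. Leave alone.
- cup: Loose terracotta cup, 72 mm wide, 65 mm high, on the far side of the jig. Origin: centre of underside. Leave alone.
- jar_blue: Loose blue paint jar with white cap, 64 mm wide, 95 mm high, on the far side of the jig. Origin: centre of underside. Leave alone.
- jar_yellow: Loose yellow paint jar with white cap, 68 mm wide, 100 mm high, to the robot's left. Origin: centre of underside. Leave alone.
- bottle: Loose blue paint bottle with white cap, 72 mm wide, 190 mm high, to the robot's left. Origin: centre of underside. Leave alone.
- saucer: Loose white saucer, 130 mm wide, 18 mm high, to the robot's right. Origin: centre of underside. Leave alone.

How it is judged:
At the end, for the whole second after the job is handed in: The centre line of the pointer stands within 3 mm of the centre line of the red mark (that is, within the mark's 6 mm width), the wheel is at rest, and every loose thing is within 20 mm of where it stood (y of pointer in the frame of mark between -0.003 and 0.003 m and velocity of joint wheel between -0.05 and 0.05 rad/s and distance of each of tile, stamp_a, stamp_b, cup, jar_blue, jar_yellow, bottle, saucer from where it was at the start of the episode below 0.02 m); the robot touches nothing.
It fails at once if the sliding fence is touched or pushed (more than 2 N) (contact force between fence and anything else above 2 N).
It fails at once if a loose thing (tile, stamp blocks, cup, jars, bottle or saucer) is pushed, lifted or carried more than 20 mm (distance of any of tile, stamp_a, stamp_b, cup, jar_blue, jar_yellow, bottle, saucer from where it was at the start of the episode above 0.02 m).
It fails at once if the cup, a jar or the bottle is tipped over (angle between any of cup, jar_blue, jar_yellow, bottle's own z axis and vertical above 0.5 rad).
It also fails if it takes over 64 s, if anything falls off the work surface, if the arm or the gripper's body presses on something with over 40 N, if the wrist force passes 120 N, or if a joint passes its speed limit or range.

## Working session

There is one attempt and no reset: what is moved stays moved. The work goes in short steps, Python scripts to look and compute and a shell command to move; the robot and the scene stay as the last step left them, time stands still between calls to the robot, and variables do not carry over. Pictures are saved under pics/ and viewed, at most 10 in all, crops included, and the job is handed in when it is done.

```bash
mkdir -p pics; python3 - <<'E'
from station import telemetry, viewer
import cv2,numpy as np
s=telemetry.sense();print({k:np.round(v,3).tolist() for k,v in s.items()})
for n in("scene","top"):
    f=viewer.grab_frame(n);cv2.imwrite(f"pics/{n}0.png",f["pixels"][:,:,::-1]);print(n,f["fx"],f["cx"],f["cy"],np.round(f["world_from_camera"],3).tolist(),[k for k in f])
    np.savez(f"{n}0.npz",**{k:v for k,v in f.items()})
E
```

```text
{'clock': 0.0, 'joint_positions': [1.057, 0.092, 1.232, 0.0, 1.82, -0.057], 'qvel': [0.0, 0.0, -0.0, -0.001, -0.0, 0.0], 'effort': [0.0, -44.647, -40.644, 0.07, 0.03, -0.0], 'position': [0.264, 0.538, 0.221], 'tcp_rot': [0.226, 0.974, -0.001, -0.0], 'contact_force': [-0.191, -0.389, -0.071], 'moment': [-0.02, 0.075, 0.018], 'grip_force': 0.0, 'width': 1.002}
scene 411.32460062336804 283.9905205603044 209.3443412595026 [[-0.241, -0.514, 0.823, 1.553], [0.97, -0.136, 0.199, 0.237], [0.01, 0.847, 0.531, 0.708], [0.0, 0.0, 0.0, 1.0]] ['pixels', 'fx', 'fy', 'cx', 'cy', 'world_from_camera']
top 476.97045458705406 273.3243026684944 212.22372511859732 [[0.015, 0.99, -0.14, 0.413], [-1.0, 0.018, 0.019, 0.005], [0.022, 0.14, 0.99, 1.301], [0.0, 0.0, 0.0, 1.0]] ['pixels', 'fx', 'fy', 'cx', 'cy', 'world_from_camera']
```

View pics/top0.png

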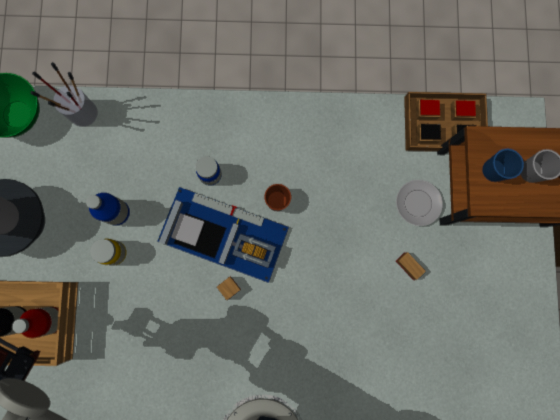

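View pics/scene0.png

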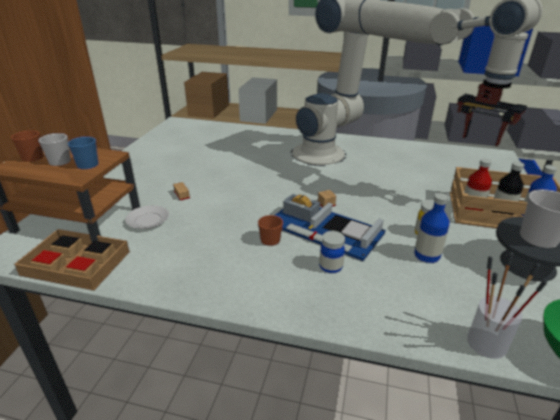

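Top view: the jig is centred near (225,235), with the wheel at (253,250), the tile at (190,230) and the red mark at (233,210). The cup is at (277,197) and stamp_a at (229,288). Jig +y points image-left, slightly up. Next I localise the jig from the blue plate.

```bash
cat > h.py <<'E'
import numpy as np,cv2
from scipy.spatial.transform import Rotation as R
from station import telemetry, viewer
def cast(f,W,px,z):
    px=np.atleast_2d(px).astype(float)
    d=np.c_[(px[:,0]-f["cx"])/f["fx"],-(px[:,1]-f["cy"])/f["fy"],-np.ones(len(px))]@W[:3,:3].T
    return W[:3,3]+d*((z-W[2,3])/d[:,2])[:,None]
def proj(f,W,p):
    q=(np.atleast_2d(p)-W[:3,3])@W[:3,:3]
    return np.c_[f["cx"]-f["fx"]*q[:,0]/q[:,2],f["cy"]+f["fy"]*q[:,1]/q[:,2]]
def tool():
    s=telemetry.sense();T=np.eye(4);T[:3,:3]=R.from_quat(s["tcp_rot"]).as_matrix();T[:3,3]=s["position"];return s,T
def blobs(m,a=5):
    n,_,st,c=cv2.connectedComponentsWithStats(m.astype(np.uint8));return sorted([(int(st[i,4]),c[i]) for i in range(1,n) if st[i,4]>=a],key=lambda t:-t[0])
E
python3 - <<'E'
from h import *
f=dict(np.load("top0.npz"));W=f["world_from_camera"]
im=f["pixels"];hsv=cv2.cvtColor(im,cv2.COLOR_RGB2HSV);H,S,V=cv2.split(hsv)
roi=np.zeros(H.shape,bool);roi[180:290,150:300]=1
m=(H>100)&(H<130)&(S>150)&(V>60)&roi; m[180:190,150:235]&=True; m[150:188,190:225]=0
n,l,st,c=cv2.connectedComponentsWithStats(m.astype(np.uint8));print(st[:,:].tolist())
big=[i for i in range(1,n) if st[i,4]>60]
ys,xs=np.nonzero(np.isin(l,big))
P=cast(f,W,np.c_[xs,ys],0.015)[:,:2]
(cx,cy),(w,h),a=cv2.minAreaRect((P*1000).astype(np.float32));print("rect",cx,cy,w,h,a)
b=cv2.boxPoints(((cx,cy),(w,h),a));print(b.round(1).tolist())
# jig y axis = long side toward +y world
e=[b[1]-b[0],b[2]-b[1]];e=max(e,key=np.linalg.norm);e=e/np.linalg.norm(e);e=e if e[1]>0 else -e
ex=np.array([e[1],-e[0]]);o=np.array([cx,cy])-15*ex+12*e
print("yaw of jig x",np.degrees(np.arctan2(ex[1],ex[0])),"origin",o,"wheeltop",o-107*e)
r=((H<6)|(H>174))&(S>150)&(V>100)&roi
for A,cc in blobs(r,2):
    p=cast(f,W,cc,.02)[0,:2]*1000;print("red",A,cc.round(1),p.round(1),"jig",((p-o)@ex).round(1),((p-o)@e).round(1))
E
```

```text
[[0, 0, 560, 420, 232902], [168, 188, 69, 76, 1065], [172, 205, 1, 1, 1], [241, 219, 47, 27, 683], [166, 220, 1, 1, 1], [165, 222, 1, 2, 2], [164, 225, 1, 1, 1], [163, 227, 1, 2, 2], [162, 230, 1, 1, 1], [161, 232, 1, 2, 2], [160, 235, 1, 1, 1], [233, 249, 1, 1, 1], [269, 253, 1, 1, 1], [274, 252, 1, 1, 1], [224, 257, 50, 25, 532], [267, 258, 1, 1, 1], [271, 260, 1, 1, 1], [270, 262, 1, 1, 1], [221, 264, 1, 1, 1]]
rect 534.2387084960938 114.84493255615234 316.0298156738281 156.1750030517578 70.78729248046875
[[408.5, -8.699999809265137], [556.0, -60.099998474121094], [660.0, 238.39999389648438], [512.5, 289.79998779296875]]
yaw of jig x -19.212706 origin [524.0230701  131.11271524] wheeltop [488.8119266   30.07224894]
red 14 [232.4 209.6] [599.7  91.1] jig 84.6 -12.9
```

```bash
python3 -m pendant '[{"fingers":0,"dx":-0.0266,"dy":-0.0223,"wz":-0.061},{"dx":-0.028,"dy":-0.0205,"wz":-0.061},{"dx":-0.029,"dy":-0.0189},{"dx":-0.029,"dy":-0.0189},{"dx":-0.029,"dy":-0.0189},{"dx":-0.029,"dy":-0.0189},{"dx":-0.029,"dy":-0.0189},{"dx":-0.029,"dy":-0.0189},{"dx":-0.029,"dy":-0.0189},{"dx":-0.029,"dy":-0.0189}]' 20; python3 -m pendant '[{"dx":-0.029,"dy":-0.0189},{"dx":-0.029,"dy":-0.0189},{"dx":-0.029,"dy":-0.0189},{"dx":-0.029,"dy":-0.0189},{"dx":-0.029,"dy":-0.0189},{},{},{}]'
python3 - <<'E'
from h import *
s,T=tool();f=viewer.grab_frame("wrist");np.savez("w1.npz",T=T,**f)
cv2.imwrite("pics/w1.png",f["pixels"][:,:,::-1]);print(s["clock"],T.round(3).tolist(),f["fx"],f["cx"],f["cy"],f["T_tool_cam"].round(3).tolist(),s["contact_force"])
E
```

```text
0.1 [[-0.897, 0.441, -0.001, 0.265], [0.441, 0.897, -0.002, 0.538], [0.0, -0.002, -1.0, 0.222], [0.0, 0.0, 0.0, 1.0]] 327.9089819955685 279.41784768326323 214.05406136686926 [[0.001, 0.968, 0.251, 0.067], [1.0, -0.0, -0.0, -0.001], [-0.0, 0.251, -0.968, -0.163], [0.0, 0.0, 0.0, 1.0]] [ 0.42409146 -0.94437198  0.30135285]$[0]: bad value
$[0]: bad value
```

View pics/w1.png

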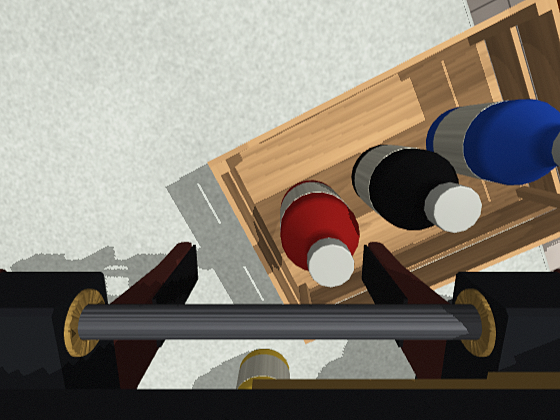

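The wrist view shows only the crate so far, because the move was refused. I'll send rows with every key.

```bash
python3 -m pendant '[{"fingers":0,"dx":-0.0266,"dy":-0.0223,"dz":0,"wx":0,"wy":0,"wz":-0.061},{"fingers":0,"dx":-0.028,"dy":-0.0205,"dz":0,"wx":0,"wy":0,"wz":-0.061},{"fingers":0,"dx":-0.029,"dy":-0.0189,"dz":0,"wx":0,"wy":0,"wz":0},{"fingers":0,"dx":-0.029,"dy":-0.0189,"dz":0,"wx":0,"wy":0,"wz":0},{"fingers":0,"dx":-0.029,"dy":-0.0189,"dz":0,"wx":0,"wy":0,"wz":0},{"fingers":0,"dx":-0.029,"dy":-0.0189,"dz":0,"wx":0,"wy":0,"wz":0},{"fingers":0,"dx":-0.029,"dy":-0.0189,"dz":0,"wx":0,"wy":0,"wz":0}]' 20
python3 -c "
from h import *
s,T=tool();print(T[:3,3],np.degrees(np.arctan2(T[1,1],T[0,1])))"
```

```text
clock: 0.73
position: [0.4031, 0.3387, 0.2224]
tcp_rot: [0.166, 0.986, -0.0, -0.0]
contact_force: [-0.2, 0.1, 0.3]
width: 0.51
grip_force: 0.0
[0.40309752 0.33865016 0.22236229] 70.83254228873324
```

```bash
python3 -m pendant '[{"fingers":0,"dx":-0.0203,"dy":-0.0293,"dz":0,"wx":0,"wy":0,"wz":0},{"fingers":0,"dx":-0.0203,"dy":-0.0293,"dz":0,"wx":0,"wy":0,"wz":0},{"fingers":0,"dx":-0.0203,"dy":-0.0293,"dz":0,"wx":0,"wy":0,"wz":0},{"fingers":0,"dx":-0.0203,"dy":-0.0293,"dz":0,"wx":0,"wy":0,"wz":0},{"fingers":0,"dx":-0.0203,"dy":-0.0293,"dz":0,"wx":0,"wy":0,"wz":0},{"fingers":0,"dx":-0.0203,"dy":-0.0293,"dz":0,"wx":0,"wy":0,"wz":0},{"fingers":0,"dx":-0.0203,"dy":-0.0293,"dz":0,"wx":0,"wy":0,"wz":0},{"fingers":0,"dx":-0.0203,"dy":-0.0293,"dz":0,"wx":0,"wy":0,"wz":0},{"fingers":0,"dx":-0.0203,"dy":-0.0293,"dz":0,"wx":0,"wy":0,"wz":0},{"fingers":0,"dx":0,"dy":0,"dz":0,"wx":0,"wy":0,"wz":0}]'
python3 - <<'E'
from h import *
s,T=tool();f=viewer.grab_frame("wrist");np.savez("w1.npz",T=T,**f)
cv2.imwrite("pics/w2.png",f["pixels"][:,:,::-1])
E
```

```text
clock: 1.57
position: [0.4891, 0.0258, 0.2219]
tcp_rot: [0.17, 0.986, -0.001, -0.0]
contact_force: [-0.4, -0.1, -0.7]
width: 0.007
grip_force: 0.0
```

View pics/w2.png

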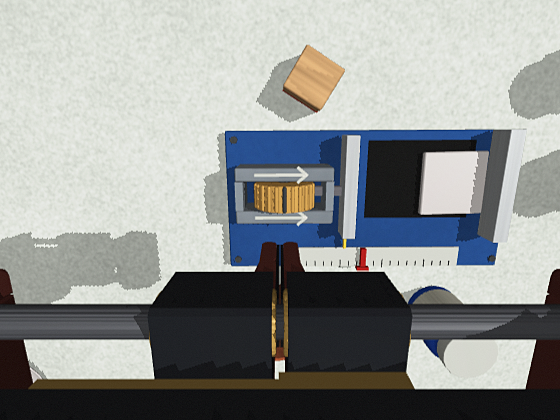

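Wrist view: the wheel is at (284,197), the pointer tip at (344,244), the red mark at (362,258) and the stamp at (314,78). The shut fingertips are at (282,243). Image right is jig +y. Now I compute the distances precisely.

```bash
cat > m.py <<'E'
from h import *
def measure(f,T,ex,roi=None):
    ey=np.array([-ex[1],ex[0]]);W=T@f["T_tool_cam"];H,S,V=cv2.split(cv2.cvtColor(f["pixels"],cv2.COLOR_RGB2HSV))
    r=((H<6)|(H>174))&(S>170)&(V>120);ye=(H>22)&(H<33)&(S>170)&(V>120)
    out={}
    for n,m,z in(("red",r,.02),("yel",ye,.026)):
        for A,c in blobs(m,6)[:4]:
            p=cast(f,W,c,z)[0,:2]*1000;print(n,A,c.round(1),"world",p.round(1),"along ex,ey",(p@ex).round(1),(p@ey).round(1))
E
python3 - <<'E'
from m import *
f=dict(np.load("w1.npz"));T=f["T"];W=T@f["T_tool_cam"]
H,S,V=cv2.split(cv2.cvtColor(f["pixels"],cv2.COLOR_RGB2HSV))
b=(H>100)&(H<130)&(S>150)&(V>60)
n,l,st,c=cv2.connectedComponentsWithStats(b.astype(np.uint8))
b=np.isin(l,[i for i in range(1,n) if st[i,4]>30 and st[i,0]<505]); b[275:]=0
ys,xs=np.nonzero(b);P=cast(f,W,np.c_[xs,ys],.015)[:,:2]*1000
L,bb=cv2.minAreaRect(P.astype(np.float32)),None
bb=cv2.boxPoints(L);print(L,bb.round(1).tolist())
e=max([bb[1]-bb[0],bb[2]-bb[1]],key=np.linalg.norm);e/=np.linalg.norm(e);e=e if e[1]>0 else -e
ex=np.array([e[1],-e[0]])
o=((P@ex).max()-95)*ex+((P@e).min()+172)*e
print("extent",np.ptp(P@ex),np.ptp(P@e),"yaw",np.degrees(np.arctan2(ex[1],ex[0])),"origin",o,"wheel",o-107*e,"offs",o@ex,o@e)
np.save("ex.npy",ex);np.save("o.npy",o)
measure(f,T,ex)
w=(H>10)&(H<28)&(S>110);w[:170]=0;w[225:]=0;w[:,:245]=0;w[:,325:]=0
ys,xs=np.nonzero(w);print("wheel px",xs.min(),xs.max(),ys.min(),ys.max())
wt=np.r_[o-107*e,77]/1000;print("wheeltop px",proj(f,W,wt))
d=wt-T[:3,3];print("to wheel in tool",T[:3,:3].T@d, "tool y yaw",np.degrees(np.arctan2(T[1,1],T[0,1])))
E
```

```text
((533.8030395507812, 114.43543243408203), (318.6463317871094, 158.0211639404297), 70.81898498535156) [[406.79998779296875, -10.100000381469727], [556.0999755859375, -62.0], [660.7999877929688, 239.0], [511.5, 290.8999938964844]]
extent 158.02117727459625 318.64633820218705 yaw -19.181005 origin [522.86626381 131.66186989] wheel [487.71103233  30.60194099] offs 450.5815278325966 296.1422725822606
red 119 [362.6 260.3] world [601.   90.2] along ex,ey 538.0 282.7
yel 21 [344.3 243.1] world [570.6  75.4] along ex,ey 514.1 258.7
wheel px 254 314 182 213
wheeltop px [[284.58560895 198.6695688 ]]
to wheel in tool [0.00297936 0.00443005 0.14488203] tool y yaw 70.46520299611147
```

```bash
python3 -m pendant '[{"fingers":0,"dx":0.003,"dy":-0.0136,"dz":0.025,"wx":0,"wy":0,"wz":-0.006},{"fingers":0,"dx":0,"dy":0,"dz":0.03,"wx":0,"wy":0,"wz":0},{"fingers":0,"dx":0,"dy":0,"dz":0.03,"wx":0,"wy":0,"wz":0},{"fingers":0,"dx":0,"dy":0,"dz":0.03,"wx":0,"wy":0,"wz":0},{"fingers":0,"dx":0,"dy":0,"dz":0.015,"wx":0,"wy":0,"wz":0},{"fingers":0,"dx":0,"dy":0,"dz":0.008,"wx":0,"wy":0,"wz":0},{"fingers":0,"dx":0,"dy":0,"dz":0,"wx":0,"wy":0,"wz":0},{"fingers":0,"dx":0,"dy":0,"dz":0,"wx":0,"wy":0,"wz":0}]'
python3 -m pendant '[{"fingers":0,"dx":0,"dy":0,"dz":0.002,"wx":0,"wy":0,"wz":0},{"fingers":0,"dx":0,"dy":0,"dz":0.001,"wx":0,"wy":0,"wz":0},{"fingers":0,"dx":0,"dy":0,"dz":0,"wx":0,"wy":0,"wz":0},{"fingers":0,"dx":0,"dy":0,"dz":0,"wx":0,"wy":0,"wz":0}]'
```

```text
clock: 2.28
position: [0.4813, 0.0199, 0.0853]
tcp_rot: [0.163, 0.987, 0.0, 0.0]
contact_force: [1.1, 0.1, 1.0]
width: 0.008
grip_force: 0.0
clock: 2.62
position: [0.4815, 0.0192, 0.0824]
tcp_rot: [0.164, 0.987, 0.0, 0.001]
contact_force: [-0.1, 0.9, -0.3]
width: 0.007
grip_force: 0.0
```

```bash
python3 -m pendant '[{"fingers":0,"dx":-0.002,"dy":-0.005,"dz":0.003,"wx":0,"wy":0,"wz":0},{"fingers":0,"dx":0,"dy":0,"dz":0.001,"wx":0,"wy":0,"wz":0},{"fingers":0,"dx":0,"dy":0,"dz":0,"wx":0,"wy":0,"wz":0}]'
python3 -m pendant '[{"fingers":0,"dx":0,"dy":0,"dz":0.002,"wx":0,"wy":0,"wz":0},{"fingers":0,"dx":0,"dy":0,"dz":0,"wx":0,"wy":0,"wz":0}]'
python3 -m pendant '[{"fingers":0,"dx":0,"dy":0,"dz":0.002,"wx":0,"wy":0,"wz":0},{"fingers":0,"dx":0,"dy":0,"dz":0,"wx":0,"wy":0,"wz":0}]'
```

```text
clock: 2.87
position: [0.4812, 0.0135, 0.0772]
tcp_rot: [0.164, 0.986, -0.0, -0.0]
contact_force: [0.1, -0.1, -0.0]
width: 0.007
grip_force: 0.0
clock: 3.03
position: [0.4812, 0.0138, 0.0752]
tcp_rot: [0.164, 0.987, 0.0, -0.0]
contact_force: [-0.2, 0.6, 0.5]
width: 0.006
grip_force: 0.0
clock: 3.2
position: [0.4813, 0.0138, 0.0733]
tcp_rot: [0.164, 0.987, -0.0, -0.0]
contact_force: [-0.1, -0.2, -0.2]
width: 0.004
grip_force: 0.1
```

```bash
python3 -m pendant '[{"fingers":0,"dx":0,"dy":0,"dz":0.0015,"wx":0,"wy":0,"wz":0},{"fingers":0,"dx":0,"dy":0,"dz":0,"wx":0,"wy":0,"wz":0}]'
python3 -m pendant '[{"fingers":0,"dx":0,"dy":0,"dz":0.0015,"wx":0,"wy":0,"wz":0},{"fingers":0,"dx":0,"dy":0,"dz":0,"wx":0,"wy":0,"wz":0}]'
```

```text
clock: 3.37
position: [0.4815, 0.0135, 0.0726]
tcp_rot: [0.164, 0.987, -0.0, 0.0]
contact_force: [-1.8, -1.4, 3.2]
width: 0.004
grip_force: 1.8
clock: 3.53
position: [0.4815, 0.0133, 0.0724]
tcp_rot: [0.164, 0.986, -0.0, 0.001]
contact_force: [-5.3, -1.6, 10.5]
width: 0.006
grip_force: 5.4
```

```bash
python3 -m pendant '[{"fingers":0,"dx":0,"dy":0.004,"dz":-0.0024,"wx":0,"wy":0,"wz":0},{"fingers":0,"dx":0,"dy":0.004,"dz":-0.0016,"wx":0,"wy":0,"wz":0},{"fingers":0,"dx":0,"dy":0.004,"dz":-0.0009,"wx":0,"wy":0,"wz":0},{"fingers":0,"dx":0,"dy":0.004,"dz":-0.0004,"wx":0,"wy":0,"wz":0},{"fingers":0,"dx":0,"dy":0.004,"dz":0.0001,"wx":0,"wy":0,"wz":0}]'
python3 -m pendant '[{"fingers":0,"dx":0,"dy":0.004,"dz":0.0006,"wx":0,"wy":0,"wz":0},{"fingers":0,"dx":0,"dy":0.004,"dz":0.0011,"wx":0,"wy":0,"wz":0},{"fingers":0,"dx":0,"dy":0.004,"dz":0.0017,"wx":0,"wy":0,"wz":0},{"fingers":0,"dx":0,"dy":0,"dz":0,"wx":0,"wy":0,"wz":0}]'
python3 - <<'E'
from m import *
s,T=tool();f=viewer.grab_frame("wrist");np.savez("w2.npz",T=T,**f)
cv2.imwrite("pics/w3.png",f["pixels"][:,:,::-1]);measure(f,T,np.load("ex.npy"))
E
```

```text
clock: 3.95
position: [0.4885, 0.0332, 0.0768]
tcp_rot: [0.164, 0.987, 0.0, 0.001]
contact_force: [-1.6, -0.9, 6.1]
width: 0.005
grip_force: 3.2
clock: 4.28
position: [0.4933, 0.0466, 0.075]
tcp_rot: [0.163, 0.987, 0.002, 0.002]
contact_force: [-2.7, 5.3, 12.5]
width: 0.006
grip_force: 6.2
```

View pics/w3.png

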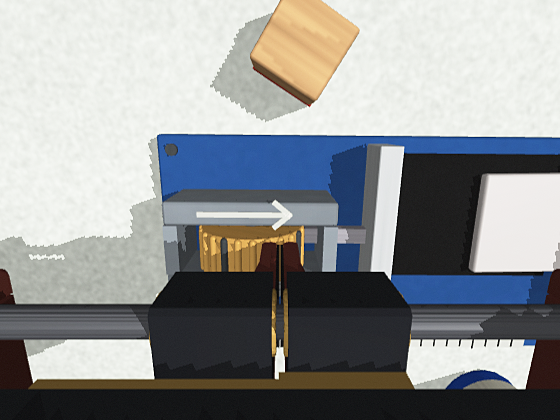

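The wheel has turned (dark ribs now near (228,245) and (300,250)). The pointer is hidden behind the gripper, so I lift, shift back and measure.

```bash
python3 -m pendant '[{"fingers":0,"dx":0,"dy":0,"dz":-0.015,"wx":0,"wy":0,"wz":0},{"fingers":0,"dx":0,"dy":-0.01,"dz":-0.03,"wx":0,"wy":0,"wz":0},{"fingers":0,"dx":0,"dy":-0.012,"dz":-0.03,"wx":0,"wy":0,"wz":0},{"fingers":0,"dx":0,"dy":-0.012,"dz":-0.03,"wx":0,"wy":0,"wz":0},{"fingers":0,"dx":0,"dy":0,"dz":-0.03,"wx":0,"wy":0,"wz":0},{"fingers":0,"dx":0,"dy":0,"dz":-0.015,"wx":0,"wy":0,"wz":0},{"fingers":0,"dx":0,"dy":0,"dz":0,"wx":0,"wy":0,"wz":0},{"fingers":0,"dx":0,"dy":0,"dz":0,"wx":0,"wy":0,"wz":0}]'
python3 - <<'E'
from m import *
s,T=tool();f=viewer.grab_frame("wrist");measure(f,T,np.load("ex.npy"))
E
```

```text
clock: 5.0
position: [0.4812, 0.0124, 0.2223]
tcp_rot: [0.163, 0.987, 0.0, 0.001]
contact_force: [-1.2, -0.0, 0.7]
width: 0.007
grip_force: 0.0
red 105 [373.7 262.7] world [600.3  90.7] along ex,ey 537.2 282.9
yel 18 [365.6 246.1] world [574.1  86.1] along ex,ey 513.9 269.9
```

```bash
python3 -m pendant '[{"fingers":0,"dx":0,"dy":0.001,"dz":0.03,"wx":0,"wy":0,"wz":0},{"fingers":0,"dx":0,"dy":0,"dz":0.035,"wx":0,"wy":0,"wz":0},{"fingers":0,"dx":0,"dy":0,"dz":0.035,"wx":0,"wy":0,"wz":0},{"fingers":0,"dx":0,"dy":0,"dz":0.03,"wx":0,"wy":0,"wz":0},{"fingers":0,"dx":0,"dy":0,"dz":0.015,"wx":0,"wy":0,"wz":0},{"fingers":0,"dx":0,"dy":0,"dz":0,"wx":0,"wy":0,"wz":0},{"fingers":0,"dx":0,"dy":0,"dz":0.003,"wx":0,"wy":0,"wz":0},{"fingers":0,"dx":0,"dy":0,"dz":0.002,"wx":0,"wy":0,"wz":0},{"fingers":0,"dx":0,"dy":0,"dz":0.0015,"wx":0,"wy":0,"wz":0},{"fingers":0,"dx":0,"dy":0,"dz":0,"wx":0,"wy":0,"wz":0}]'
```

```text
clock: 5.88
position: [0.4795, 0.0124, 0.0717]
tcp_rot: [0.164, 0.987, -0.001, -0.002]
contact_force: [-10.2, -3.2, 15.9]
width: 0.008
grip_force: 8.5
```

```bash
python3 -m pendant '[{"fingers":0,"dx":0,"dy":0.004,"dz":-0.0029,"wx":0,"wy":0,"wz":0},{"fingers":0,"dx":0,"dy":0.004,"dz":-0.0018,"wx":0,"wy":0,"wz":0},{"fingers":0,"dx":0,"dy":0.004,"dz":-0.0011,"wx":0,"wy":0,"wz":0},{"fingers":0,"dx":0,"dy":0.004,"dz":-0.0006,"wx":0,"wy":0,"wz":0},{"fingers":0,"dx":0,"dy":0.004,"dz":-0.0001,"wx":0,"wy":0,"wz":0}]'
python3 -m pendant '[{"fingers":0,"dx":0,"dy":0.004,"dz":0.0004,"wx":0,"wy":0,"wz":0},{"fingers":0,"dx":0,"dy":0.004,"dz":0.001,"wx":0,"wy":0,"wz":0},{"fingers":0,"dx":0,"dy":0.004,"dz":0.0015,"wx":0,"wy":0,"wz":0},{"fingers":0,"dx":0,"dy":0,"dz":0,"wx":0,"wy":0,"wz":0}]'
python3 -m pendant '[{"fingers":0,"dx":0,"dy":0,"dz":-0.015,"wx":0,"wy":0,"wz":0},{"fingers":0,"dx":0,"dy":-0.008,"dz":-0.03,"wx":0,"wy":0,"wz":0},{"fingers":0,"dx":0,"dy":-0.008,"dz":-0.03,"wx":0,"wy":0,"wz":0},{"fingers":0,"dx":0,"dy":-0.008,"dz":-0.03,"wx":0,"wy":0,"wz":0},{"fingers":0,"dx":0,"dy":0,"dz":-0.03,"wx":0,"wy":0,"wz":0},{"fingers":0,"dx":0,"dy":0,"dz":-0.015,"wx":0,"wy":0,"wz":0},{"fingers":0,"dx":0,"dy":0,"dz":0,"wx":0,"wy":0,"wz":0},{"fingers":0,"dx":0,"dy":0,"dz":0,"wx":0,"wy":0,"wz":0}]'
python3 - <<'E'
from m import *
s,T=tool();f=viewer.grab_frame("wrist");measure(f,T,np.load("ex.npy"));cv2.imwrite("pics/w4.png",f["pixels"][:,:,::-1])
E
```

```text
clock: 6.3
position: [0.4868, 0.0322, 0.0768]
tcp_rot: [0.164, 0.987, -0.0, -0.001]
contact_force: [-3.3, -0.2, 6.7]
width: 0.005
grip_force: 3.5
clock: 6.63
position: [0.4917, 0.0454, 0.0755]
tcp_rot: [0.163, 0.987, 0.002, 0.0]
contact_force: [-3.0, 4.6, 12.4]
width: 0.007
grip_force: 6.5
clock: 7.3
position: [0.4837, 0.0208, 0.2233]
tcp_rot: [0.163, 0.987, 0.0, -0.0]
contact_force: [0.4, 0.4, -0.6]
width: 0.006
grip_force: 0.0
red 105 [366.3 262.8] world [600.   90.8] along ex,ey 536.9 282.9
yel 21 [366.4 247. ] world [578.1  95.2] along ex,ey 514.7 279.9
```

View pics/w4.png

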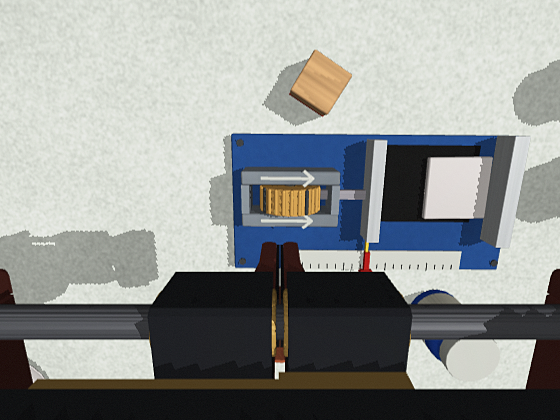

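Pointer (366,247) and mark (366,263) now look close: about 3 mm left, with some parallax. I look again from right above the mark.

```bash
python3 -m pendant '[{"fingers":0,"dx":-0.02,"dy":0.027,"dz":0,"wx":0,"wy":0,"wz":0},{"fingers":0,"dx":-0.025,"dy":0.027,"dz":0,"wx":0,"wy":0,"wz":0},{"fingers":0,"dx":0,"dy":0,"dz":0,"wx":0,"wy":0,"wz":0},{"fingers":0,"dx":0,"dy":0,"dz":0,"wx":0,"wy":0,"wz":0}]'
python3 - <<'E'
from m import *
s,T=tool();f=viewer.grab_frame("wrist");measure(f,T,np.load("ex.npy"))
cv2.imwrite("pics/w5.png",cv2.resize(f["pixels"][150:260,220:360,::-1],None,fx=5,fy=5,interpolation=0))
E
```

```text
clock: 7.68
position: [0.5433, 0.0578, 0.2193]
tcp_rot: [0.163, 0.987, -0.001, -0.004]
contact_force: [-0.5, 0.0, -0.9]
width: 0.004
grip_force: 0.0
red 133 [322.7 230.1] world [600.4  90.1] along ex,ey 537.5 282.3
yel 30 [322.  210.8] world [576.6  95.6] along ex,ey 513.1 279.7
```

View pics/w5.png

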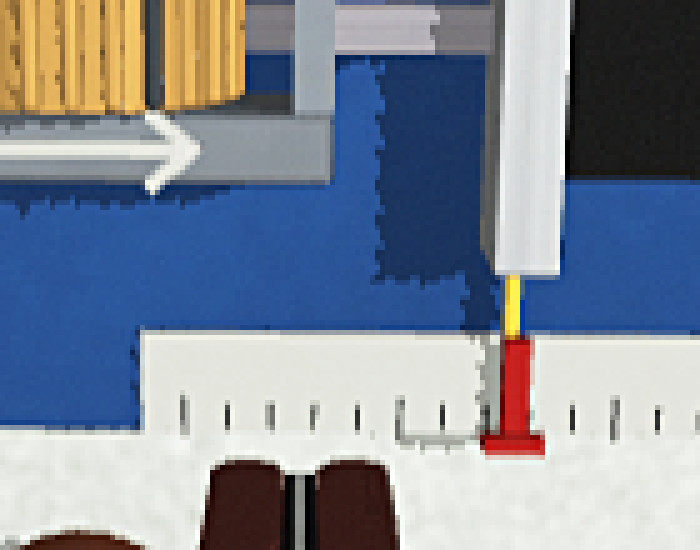

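The crop shows the pointer centre at about 322.1 px and the bar centre at about 322.8 px. With the height and parallax correction the gap is about 2.6 mm, so roughly 8.5 mm of rim. I'll make a short stroke at the top.

```bash
python3 -m pendant '[{"fingers":0,"dx":0.022,"dy":-0.024,"dz":0,"wx":0,"wy":0,"wz":0},{"fingers":0,"dx":0.0216,"dy":-0.0244,"dz":0.01,"wx":0,"wy":0,"wz":0},{"fingers":0,"dx":0,"dy":0,"dz":0.035,"wx":0,"wy":0,"wz":0},{"fingers":0,"dx":0,"dy":0,"dz":0.035,"wx":0,"wy":0,"wz":0},{"fingers":0,"dx":0,"dy":0,"dz":0.03,"wx":0,"wy":0,"wz":0},{"fingers":0,"dx":0,"dy":0,"dz":0.022,"wx":0,"wy":0,"wz":0},{"fingers":0,"dx":0,"dy":0,"dz":0,"wx":0,"wy":0,"wz":0},{"fingers":0,"dx":0,"dy":0,"dz":0,"wx":0,"wy":0,"wz":0}]'
```

```text
clock: 8.4
position: [0.4853, 0.0249, 0.0918]
tcp_rot: [0.164, 0.986, -0.0, -0.001]
contact_force: [0.3, 0.9, 0.9]
width: 0.006
grip_force: 0.0
```

```bash
python3 -m pendant '[{"fingers":0,"dx":0,"dy":0.001,"dz":0.01,"wx":0,"wy":0,"wz":0},{"fingers":0,"dx":0,"dy":0,"dz":0.003,"wx":0,"wy":0,"wz":0},{"fingers":0,"dx":0,"dy":0,"dz":0.002,"wx":0,"wy":0,"wz":0},{"fingers":0,"dx":0,"dy":0,"dz":0.0015,"wx":0,"wy":0,"wz":0},{"fingers":0,"dx":0,"dy":0,"dz":0,"wx":0,"wy":0,"wz":0}]'
```

```text
clock: 8.82
position: [0.4877, 0.0263, 0.0772]
tcp_rot: [0.164, 0.987, 0.0, 0.001]
contact_force: [-0.1, -0.6, 1.7]
width: 0.003
grip_force: 0.9
```

Light contact. I press about 1.5 mm more, stroke 9 mm, lift and look.

```bash
python3 -m pendant '[{"fingers":0,"dx":0,"dy":0,"dz":0.0015,"wx":0,"wy":0,"wz":0},{"fingers":0,"dx":0,"dy":0.003,"dz":-0.0002,"wx":0,"wy":0,"wz":0},{"fingers":0,"dx":0,"dy":0.003,"dz":0,"wx":0,"wy":0,"wz":0},{"fingers":0,"dx":0,"dy":0.003,"dz":0.0002,"wx":0,"wy":0,"wz":0},{"fingers":0,"dx":0,"dy":0,"dz":0,"wx":0,"wy":0,"wz":0}]'
python3 -m pendant '[{"fingers":0,"dx":0,"dy":0,"dz":-0.015,"wx":0,"wy":0,"wz":0},{"fingers":0,"dx":0,"dy":0,"dz":-0.03,"wx":0,"wy":0,"wz":0},{"fingers":0,"dx":0,"dy":0,"dz":-0.03,"wx":0,"wy":0,"wz":0},{"fingers":0,"dx":-0.02,"dy":0.02,"dz":-0.03,"wx":0,"wy":0,"wz":0},{"fingers":0,"dx":-0.02,"dy":0.03,"dz":-0.02,"wx":0,"wy":0,"wz":0},{"fingers":0,"dx":-0.005,"dy":0.03,"dz":-0.015,"wx":0,"wy":0,"wz":0},{"fingers":0,"dx":0,"dy":0,"dz":0,"wx":0,"wy":0,"wz":0},{"fingers":0,"dx":0,"dy":0,"dz":0,"wx":0,"wy":0,"wz":0}]'
python3 - <<'E'
from m import *
s,T=tool();f=viewer.grab_frame("wrist");measure(f,T,np.load("ex.npy"))
cv2.imwrite("pics/w6.png",cv2.resize(f["pixels"][150:260,210:350,::-1],None,fx=5,fy=5,interpolation=0))
E
```

```text
clock: 9.23
position: [0.4909, 0.0351, 0.0766]
tcp_rot: [0.163, 0.987, 0.0, 0.001]
contact_force: [-1.5, 0.3, 7.8]
width: 0.008
grip_force: 3.5
clock: 9.9
position: [0.5592, 0.0969, 0.215]
tcp_rot: [0.163, 0.987, 0.0, 0.0]
contact_force: [-1.2, -1.1, -0.5]
width: 0.007
grip_force: 0.0
red 137 [285.2 227.6] world [600.3  89.5] along ex,ey 537.6 281.7
red 20 [247.2  43.9] world [407.4 114. ] along ex,ey 347.3 241.5
red 7 [238.4  59.9] world [418.3 100.6] along ex,ey 362.0 232.5
red 6 [234.7  66.3] world [422.7  94.9] along ex,ey 368.1 228.6
yel 24 [286.5 208.5] world [578.1  98.3] along ex,ey 513.7 282.8
yel 7 [521.9   1.3] world [457.8 373.6] along ex,ey 309.6 503.2
```

View pics/w6.png

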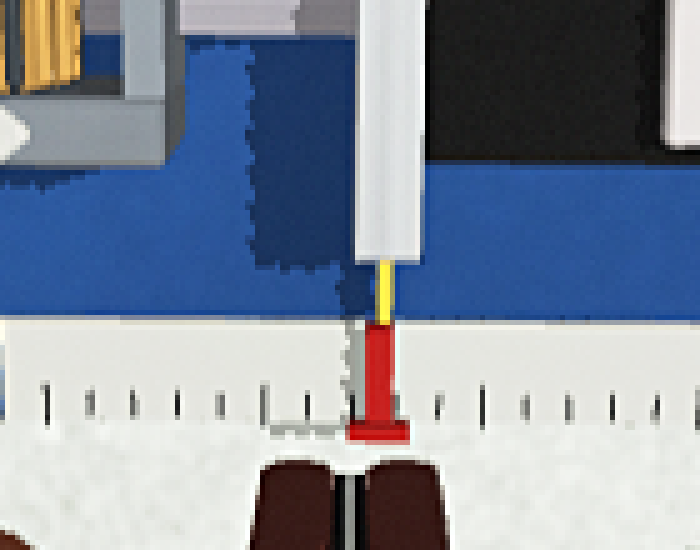

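Seen from overhead, the pointer (286.5) stands about 1 mm past the bar's centre line (285.2), inside the tolerance. The hand is clear, so I hand it in.

```bash
python3 -c "
from station import order
print(order.hand_in())"
```

```text
the job is handed in; nothing more can be done
None
```

I rolled the wheel in three strokes and handed the job in with the pointer about 1 mm past the mark's centre line (limit 3 mm) and the hand clear; the hand-in gave no verdict, and I did not re-measure the loose objects.

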